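Drag the tealight crate forward with the pull hook

ROBOT

A 6-joint arm with a two-finger parallel gripper is mounted at the origin on a cart in front of the work surface, level with it; the furniture and walls round the work are solid. World frame = base frame: x ahead of the robot, y to its left, z up, the work surface at z = 0. Lengths are in m, angles in rad, forces in N, time in s.
With the tool pointing down it reaches from about 0.35 to 0.95 m from the base axis. Payload 17.4 kg.
Tool frame: the origin (TCP) lies at the centre of the arm's flange, where the gripper is bolted on; the fingertips stand 186 mm ahead of it and the grasp point (between the pads) lies 167 mm ahead of it; z points along the fingers, y is the line along which they close (so a half turn about z gives the same grasp; the last joint's range is limited). The gripper opens to 93 mm and grips with 3 to 60 N. Pads are 15 mm wide; open, the fingers measure 128 mm over their backs; the gripper's body (75 mm by 188 mm) begins 65 mm behind the grasp point.
Start: joints at [1.21, 0.116, 1.442, -0, 1.584, -0.038], TCP at [0.214, 0.64, 0.405] pointing down, gripper open.
Joint ranges: [-2.83, 2.83], [-0.83, 2.19], [0.07, 2.5], [-1.14, 4.28], [0.01, 3], [-2.97, 2.97]. Speed limits (rad/s): [1.89, 1.89, 2.22, 3.14, 3.14, 3.14].

INTERFACE

Orientations are given as a rotation vector (axis times angle).
In Python, from plant import * gives the robot as it stands.
- The arm moves only by the tool jog_arm, never from a script. Its arguments are lists of equal length, an entry for each row: "gripper": the closure, from 0 (fully open) to 1 (shut); "offset": the shift along the tool's x, y, z in cm, a list of three; "twist": the turn about the tool's z in degrees. A call has exactly 8 rows; each row is the pose to reach, as a shift and turn from the pose commanded when the call began, along the tool's axes at that moment; what a row does not reach only later rows make up. A row lasts 1/10 s, in which the tool goes at most 50 mm and 8.59 degrees, less where a joint would pass 70% of its speed; a pose out of reach is approached as far as the arm can. A call with a gripper value outside its range is refused whole. The fingers move at their own pace and stop on an object; "force" is the grip in N (left out, the last holds). Time passes only in rows, so rows that repeat a pose let the fingers close, or fill a call up. It gives the time, the measured TCP pose, the force, the opening and the grip force at its end, in the units of the state.
- observe(): the state, without advancing time (a new reading comes with each control period).
- capture(name): name is "scene" or "top"; returns a dict with "image" (420x560x3 uint8, red, green, blue), "vfov" (degrees; the focal length in pixels is half the picture's height over the tangent of half this angle, whatever the lens; pixels are square), "cx", "cy" (the principal point, pixels), "k1" (the pictures are not rectified: a ray, as slopes to the right and down, at radius r is drawn at 1 + k1 r^2 times it, then the intrinsics apply), "R" (3x3) and "t" (3): a world point X has camera coordinates R X + t. Camera axes: x right, y down, z forward; pixel columns grow to the right and rows downward; lengths in m; the calibration is good to about 2 mm. A picture is of the moment at which its call begins. There is no depth.
- sign_off(): hands the job in; it is judged then, once.
The state is a dict: "t": time; "joint_positions": joint angles; "dq": joint speeds; "tau": joint torques, N m; "position": TCP position; "eef_rot": TCP orientation; "force": force on the tool from outside, world axes, zero at the start; "torque": the same for the moment, N m; "grip_width": opening from 0.0 (shut) to 1.0 (fully open); "grip_force": force on a finger pad.
Only numpy, scipy, OpenCV 4.12 (cv2) and the standard library are available. Lean on these libraries where they do the work, as an engineer would, in place of code of your own. Each camera call takes 0.05 s, during which the arm holds its last target. There are 200 camera calls.

TASK

The blue crate of tealights stands out of reach, deep in the wire-topped shelf. Pick up the red-handled pull hook from the wooden board, hook its tip behind the crate's front lip and drag the crate straight forward until it stops against the hidden sprung buffer near the mouth; keep pulling on it for a moment, firmly but gently (about 15 N, never 25 N or more), to be sure that it is home. Then unhook without pushing the crate away, stand the hook upright on the board again, and leave it there; do not touch the crate with the gripper, and leave the glass, the shaker and the tin where they are.

Things in the scene. Friction and masses are not known exactly. Their poses are not given: they have to be found in the camera images.
- shelf: Wooden shelf box without floor, fixed on the worktop: 190 mm wide (166 clear), 250 deep, closed sides and back. Origin: middle of its mouth's front plane, at z = 0; x points into the shelf (away from the robot, yaw within 0.2 rad), z up. A front board 10 mm thick, 56 mm high crosses the mouth; the roof's underside is at 145 mm, so the opening is 89 mm high.
- crate_lip (a point): Middle of the top edge of the crate's front wall (middle of its 5 mm thickness), 64 mm above the worktop, first 87 to 105 mm inside the mouth. Hidden behind the front board is a 54 mm high rubber buffer bar on a stiff spring (6 N/mm, 8 mm travel); its place differs from run to run: the crate first meets it with this point 26 to 55 mm inside the mouth. Find it by feel.
- hook_grip (a point): Centre of the grip of the loose pull hook: a red block 34 mm long (x), 24 mm across (y, the way to grip it), 56 mm high, this point 28 mm above its underside. The hook's x axis points along its steel rod (8 mm thick, 32 mm above the underside of the grip at its centre line) to the tip 175 mm ahead, z up; 0.16 kg. It stands upright on its grip and its tip.
- hook_tip (a point): Lower end of the hook's downturned tip, 175 mm ahead of the grip along the hook's x axis and level with the underside of the grip; a round bar 8 mm thick whose free length below the rod is 28 mm.
- board: Wooden board fixed on the worktop, 300 mm long by 200 mm wide by 18 mm thick; its long side is its y axis, which points roughly back to the robot (within 0.2 rad); origin at the centre of its underside.
- tumbler: Clear glass tumbler, 78 mm wide, 92 mm high, loose, upright; origin under its centre. Leave it alone.
- shaker: Steel cocktail shaker, 69 mm wide, 179 mm high, loose, upright; origin under its centre. Leave it alone.
- sugar_tin: Round lidded tin, 82 mm wide, 110 mm high, loose, upright; origin under its centre. Leave it alone.
- crate: The blue open crate, 130 mm deep (x), 140 wide (y), 64 high, walls 5 mm, 0.4 to 0.75 kg. Origin under its centre, 62.5 mm behind the lip point; x points to its back, nearly along the shelf's x; z up. It slides on the bare worktop with 2 to 6 N of friction. Behind its front wall at least 30 mm are empty; three loose metal tealights stand farther back.
- hook: The pull hook: origin under the centre of its grip, x along the rod to the tip, z up.
- shelf_roof (a point): Middle of the front edge of the shelf's roof, on its underside, 145 mm above the worktop in the mouth plane. The roof is 8 mm thick: a solid band over the first 60 mm, then thin steel rods 38 mm apart that the crate can be seen through.
There are look-alikes about, which are no part of the job. What is shaped like the hook but yellow is not meant.

How it is judged:
On the way, in this order (a step that is already met when the one before it is completed fails the run):
1. the hook's tip is behind the crate's front lip, inside the crate (x of hook_tip in the frame of crate_lip between 0.002 and 0.05 m and z of hook_tip in the frame of crate_lip below -0.008 m and x of crate_lip in the frame of shelf above 0.07 m), for 0.1 s.
2. the crate stands home against the buffer near the mouth while the hook pulls it with 10 to 25 N, for 0.3 s (x of crate_lip in the frame of shelf below 0.056 m and x of hook_tip in the frame of crate_lip above 0.002 m and z of hook_tip in the frame of crate_lip below -0.005 m and contact force between hook and crate above 10 N and linear speed of crate below 0.006 m/s), for 0.3 s.
At the end, for the whole second after the job is handed in: The crate stands level on the worktop, at rest, with its lip 15 to 62 mm inside the shelf's mouth; the hook stands upright (within 0.12 rad) and at rest on the board, its grip within the board's outline (x of crate_lip in the frame of shelf between 0.015 and 0.062 m and angle between crate's own z axis and vertical below 0.08 rad and height (world z) of crate below 0.008 m and linear speed of each of crate, hook below 0.01 m/s and x of hook_grip in the frame of board between -0.1 and 0.1 m and y of hook_grip in the frame of board between -0.15 and 0.15 m and z of hook_grip in the frame of board below 0.054 m and contact force between hook and board above 0.5 N and angle between hook's own z axis and vertical below 0.12 rad); the robot touches nothing.
It fails at once if the hook presses on the crate with 25 N or more (contact force between hook and crate above 25 N).
It fails at once if the gripper or arm touches the crate (contact force between any of the fingers, the arm and crate above 0.5 N).
It fails at once if the crate is tipped or lifted (angle between crate's own z axis and vertical above 0.2 rad or height (world z) of crate above 0.02 m).
It fails at once if the glass, the shaker or the tin is moved by more than 20 mm (distance of any of tumbler, shaker, sugar_tin from where it was at the start of the episode above 0.02 m).
It also fails if it takes over 64 s, if anything falls off the work surface, if the arm or the gripper's body presses on something with over 40 N, if the wrist force passes 120 N, or if a joint passes its speed limit or range.

## Working session

There is one attempt and no reset: what is moved stays moved. The work goes in short steps, Python scripts to look and compute and a tool call to move; the robot and the scene stay as the last step left them, time stands still between calls to the robot, and variables do not carry over. Pictures are saved under pics/ and viewed, at most 10 in all, crops included, and the job is handed in when it is done.

Besides the shell and the picture viewer there is one more tool, called after "Call:" by a JSON object that holds its "fn" and its "kwargs". jog_arm: Moves the arm, as the interface text tells. Its arguments: {"type":"object","properties":{"gripper":{"type":"array","items":{"type":"number"}},"offset":{"type":"array","items":{"type":"array","items":{"type":"number"}}},"twist":{"type":"array","items":{"type":"number"}},"force":{"type":"number"}},"required":["gripper","offset","twist"]}

```bash
ls; mkdir -p pics; cat > h.py <<'E'
from plant import *
import numpy as np, cv2
def cam(n):
    c=capture(n); im=c["image"]; h=im.shape[0]
    c["f"]=h/2/np.tan(np.radians(c["vfov"])/2); c["R"]=np.array(c["R"]); c["t"]=np.array(c["t"]); return c
def proj(c,X):
    p=c["R"]@np.array(X,float)+c["t"]; s=p[:2]/p[2]; s=s*(1+c["k1"]*(s@s)); return s*c["f"]+[c["cx"],c["cy"]]
def ray(c,uv):
    d=(np.array(uv,float)-[c["cx"],c["cy"]])/c["f"]; s=d.copy()
    for _ in range(20): s=d/(1+c["k1"]*(s@s))
    return -c["R"].T@c["t"], c["R"].T@np.array([s[0],s[1],1])
def plane(c,uv,z):
    o,d=ray(c,uv); return o+d*(z-o[2])/d[2]
E
python3 - <<'E'
from h import *
s=observe(); print(s)
ims=[]
for n in("scene","top"):
    c=cam(n); cv2.imwrite(f"pics/{n}0.png",c["image"][:,:,::-1]); print(n,c["vfov"],c["cx"],c["cy"],c["k1"],-c["R"].T@c["t"],c["R"].round(2).tolist())
    
E
```

```text
pics
{'t': 0.0, 'joint_positions': array([ 1.21017852e+00,  1.16450004e-01,  1.44226597e+00,  1.22375347e-05,
        1.58401182e+00, -3.77833244e-02]), 'dq': array([ 0.00203322, -0.00066273,  0.0008605 , -0.00176417,  0.00031481,
        0.00084351]), 'tau': array([-3.04462024e-03, -7.21235347e+01, -6.22640491e+01,  7.77478097e-02,
        2.35494599e-02, -1.33829253e-04]), 'position': array([0.21414386, 0.64012987, 0.40402889]), 'eef_rot': array([-5.04869577e-01, -3.10051953e+00,  1.74388517e-03]), 'force': array([ 0.65470068, -0.10200638, -0.10953955]), 'torque': array([ 0.05887936, -0.02118594, -0.01173807]), 'grip_force': 0.0, 'grip_width': 0.9969748202951797}
scene 47.98731407322868 282.8847529364196 215.78661997087394 0.019255555641511542 [-0.26064725 -0.98610668  0.78454622] [[0.78, -0.63, -0.01], [-0.29, -0.34, -0.9], [0.56, 0.7, -0.44]]
top 53.92244511286996 280.8095814086169 215.9991390038576 -0.11223495601449417 [0.40219206 0.05885458 1.18342216] [[0.03, -1.0, 0.0], [-0.98, -0.03, -0.17], [0.17, 0.0, -0.98]]
```

View pics/scene0.png

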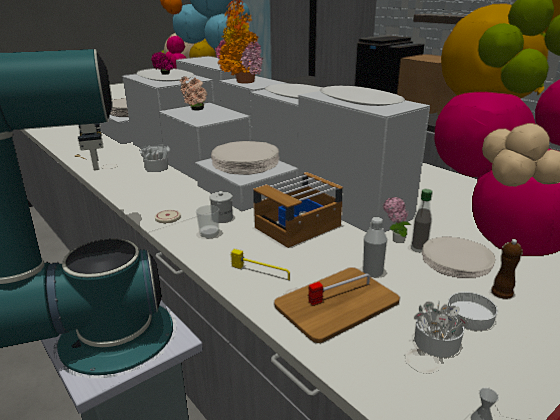

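View pics/top0.png

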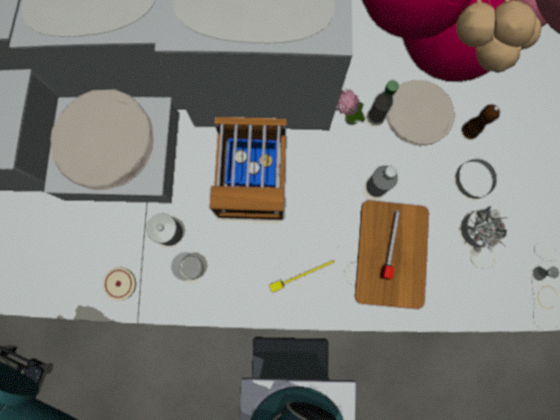

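Scene view: the red grip is at (316,293) with its rod reaching (368,279), on the wooden board. The shelf with the blue crate is at (298,210). Top view: red grip at (388,271), rod end at (396,212), shelf front at (248,200–218), shaker at (382,180), tumbler at (190,266) and tin at (163,228).

Things that could be taken for the hook: the yellow-handled hook at top (277,286), which is the decoy, and the red-handled one at top (388,271). I choose the red one. I'll check it in a close crop and measure.

```bash
python3 - <<'E'
from h import *
c=cam("top"); im=c["image"]; 
A=cv2.resize(im[110:230,200:300],None,fx=5,fy=5,interpolation=cv2.INTER_CUBIC)
B=cv2.resize(im[195:315,365:425],None,fx=5,fy=5,interpolation=cv2.INTER_CUBIC)
cv2.imwrite("pics/crop1.png",np.hstack([A,B])[:,:,::-1])
def rednc(c,hi=110):
    i=c["image"].astype(int); return ((i[...,0]>hi)&(i[...,1]<70)&(i[...,2]<70)).astype(np.uint8)
for n in("top","scene"):
    c=cam(n); m=rednc(c,100); 
    if n=="top": m[:150]=0
    else: m[:200]=0; m[:,450:]=0
    k,l,st,ce=cv2.connectedComponentsWithStats(m)
    for j in range(1,k):
        if st[j,4]>20: print(n,st[j],ce[j], cv2.minAreaRect(np.argwhere(l==j)[:,::-1].astype(np.float32)), plane(c,ce[j],.074),plane(c,ce[j],.046))
E
```

```text
top [384 265  11  15 122] [388.80327869 272.07377049] ((388.7691955566406, 272.15386962890625), (9.41357421875, 13.335897445678711), 11.309932708740234) [ 0.45315016 -0.23553716  0.074     ] [ 0.45443625 -0.24296713  0.046     ]
scene [309 282  14   8  69] [315.4057971  285.30434783] ((315.4000244140625, 285.20001220703125), (5.692099571228027, 12.649109840393066), 71.56504821777344) [ 0.44849045 -0.2366363   0.074     ] [ 0.47643494 -0.20710244  0.046     ]
```

View pics/crop1.png

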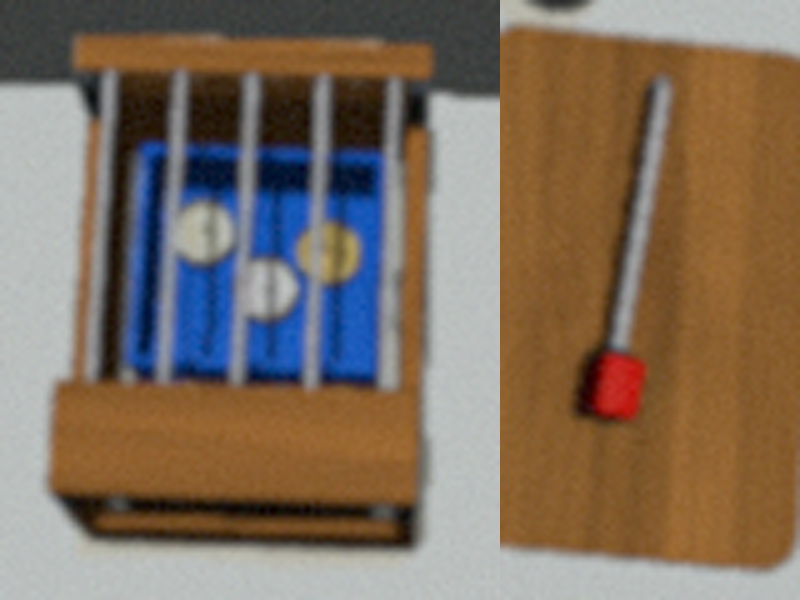

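The crop confirms the red-gripped hook: grip at px (388,272), rod end at (397,211), lying along the board. The crate is skewed slightly, and its tealights are at crop (205,230), (268,288) and (328,252). Next I fit the rod line and look at the shelf in the scene view.

```bash
python3 - <<'E'
from h import *
c=cam("top"); im=c["image"].astype(int)
sat=im.max(2)-im.min(2)
m=np.zeros(sat.shape,bool); m[205:266,382:404]=(sat[205:266,382:404]<45)&(im[205:266,382:404].max(2)>90)
k,l,st,ce=cv2.connectedComponentsWithStats(m.astype(np.uint8)); j=1+st[1:,4].argmax(); print(st[j])
p=np.argwhere(l==j)[:,::-1]; P=np.array([plane(c,q,.053)[:2] for q in p])
v=cv2.fitLine(P.astype(np.float32),cv2.DIST_HUBER,0,.01,.01).ravel(); d=v[:2]*np.sign(v[0]); print("rod dir",d,np.degrees(np.arctan2(d[1],d[0])))
s=(P-v[2:])@d; e=v[2:]+d*s.max(); print("end",e,"centre from end-179:",e-d*.179, "line at x=.451 y=",v[3]+(0.451-v[2])*d[1]/d[0])
# board corners
b=(im[...,0]-im[...,2]>40)&(im[...,1]-im[...,2]>15); b[:, :345]=0;b[:195]=0;b[:,440:]=0;b[315:]=0
k,l,st,ce=cv2.connectedComponentsWithStats(b.astype(np.uint8)); j=1+st[1:,4].argmax()
r=cv2.minAreaRect(np.argwhere(l==j)[:,::-1].astype(np.float32)); B=cv2.boxPoints(r)
W=np.array([plane(c,q,.018) for q in B]); print(W.round(4),W.mean(0),[np.linalg.norm(W[i]-W[i-1]).round(3) for i in range(4)])
for n,(u,vv),h in(("tumbler",(190,266),.0),("tin",(163,228),.11),("shaker",(388,172),.179)): print(n,plane(c,(u,vv),h))
s=cam("scene"); A=cv2.resize(s["image"][170:250,245:350],None,fx=7,fy=7,interpolation=cv2.INTER_CUBIC)
cv2.imwrite("pics/crop2.png",A[:,:,::-1])
for q in [(210,208),(283.6,210)]: print("roof lower",plane(c,q,.145))
E
```

```text
[387 210  12  56 212]
rod dir [ 0.9835147  -0.18082792] -10.417987
end [ 0.62871253 -0.26866036] centre from end-179: [ 0.45266339 -0.23629217] line at x=.451 y= -0.23598634
[[ 0.3657 -0.1525  0.018 ]
 [ 0.664  -0.1744  0.018 ]
 [ 0.6556 -0.379   0.018 ]
 [ 0.3548 -0.3488  0.018 ]] [ 0.51003786 -0.26367578  0.018     ] [np.float64(0.197), np.float64(0.299), np.float64(0.205), np.float64(0.302)]
tumbler [0.457607  0.3158455 0.       ]
tin [0.5499365  0.37062657 0.11      ]
shaker [ 0.70104615 -0.20963574  0.179     ]
roof lower [0.60075572 0.24216076 0.145     ]
roof lower [0.60111426 0.05298984 0.145     ]
```

View pics/crop2.png

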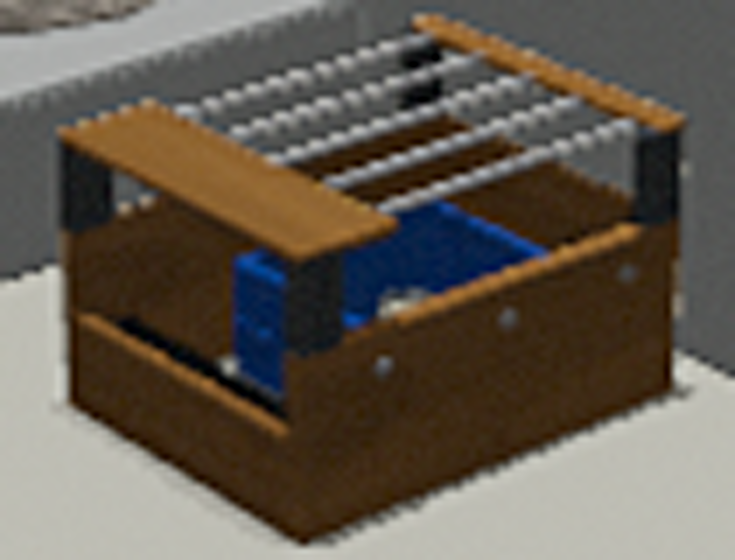

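The crop shows the shelf in the scene view: bottom front corners at about (254.7,227.4) and (288.3,247.6), roof-band top front corners at (253.6,189) and (287.9,206.9), crate's left front top corner at (278.6,206.7). Next: shelf frame and crate lip.

```bash
python3 - <<'E'
from h import *
s=cam("scene"); c=cam("top")
def S(x,y): return (245+x/7-.5+.07,170+y/7-.5+.07)
def T(x,y): return (200+x/5-.4,110+y/5-.4)
for n,q,z in(("FLbot",(68,402),0),("FRbot",(303,543),0),("BRbot",(672,388),0),("FLtop",(60,133),.153),("FRtop",(300,258),.153),("crateFL",(235,257),.064)): print(n,plane(s,S(*q),z).round(4))
for n,q,z in(("roofFL",(50,490),.145),("roofFR",(418,500),.145),("roofBL top",(73,37),.153),("roofBR",(433,43),.153),("botL",(90,545),0),("botR",(413,547),0)): print("top",n,plane(c,T(*q),z).round(4))
im=c["image"].astype(int); b=((im[...,2]-im[...,0]>60)&(im[...,2]-im[...,1]>30)); b[:110]=0;b[230:]=0;b[:,:200]=0;b[:,300:]=0
y,x=np.nonzero(b); print("blue bbox",x.min(),x.max(),y.min(),y.max())
r=cv2.minAreaRect(np.c_[x,y].astype(np.float32)); print(r); print([plane(c,q,.064).round(4) for q in cv2.boxPoints(r)])
E
```

```text
FLbot [0.6013 0.2511 0.    ]
FRbot [0.6016 0.0622 0.    ]
BRbot [0.8489 0.0625 0.    ]
FLtop [0.5981 0.2437 0.153 ]
FRtop [0.5958 0.056  0.153 ]
crateFL [0.6917 0.2254 0.064 ]
top roofFL [0.6018 0.2433 0.145 ]
top roofFR [0.6021 0.054  0.145 ]
top roofBL top [0.847  0.2453 0.153 ]
top roofBR [0.8487 0.053  0.153 ]
top botL [0.5977 0.2436 0.    ]
top botR [0.6021 0.0555 0.    ]
blue bbox 225 276 138 185
((250.8041229248047, 161.8092803955078), (50.26627731323242, 45.77091979980469), 2.602562189102173)
[array([0.6871, 0.2195, 0.064 ]), array([0.8223, 0.2212, 0.064 ]), array([0.8194, 0.0772, 0.064 ]), array([0.6846, 0.0788, 0.064 ])]
```

```bash
cat >> h.py <<'E'
from scipy.spatial.transform import Rotation as Ro
def go(*T):
    s=observe(); R=Ro.from_rotvec(s["eef_rot"]).as_matrix()
    h=np.degrees(np.arctan2(R[1,0],R[0,0])); print("t",round(s["t"],2),"pos",s["position"].round(4),"heading",round(h,2),"down",R[:,2].round(3),"F",np.round(s["force"],1),"w",round(s["grip_width"],3),s["grip_force"],"q",np.round(s["joint_positions"],2))
    for t in T: print(t,"offset cm",(100*R.T@(np.array(t[:3])-s["position"])).round(2),"twist",round((h-t[3]+180)%360-180,2))
E
python3 -c "
from h import *
go((.40,.30,.404,169.6),(.452,-.236,.30,169.6))"
```

```text
t 0.45 pos [0.2142 0.6401 0.4047] heading 161.51 down [-0. -0. -1.] F [ 0.2  0.6 -0.6] w 0.995 0.0 q [ 1.21  0.12  1.44  0.    1.58 -0.04]
(0.4, 0.3, 0.404, 169.6) offset cm [-28.41 -26.36   0.07] twist -8.09
(0.452, -0.236, 0.3, 169.6) offset cm [-50.35 -75.54  10.48] twist -8.09
```

Call:
{"fn": "jog_arm", "kwargs": {"gripper": [0,0,0,0,0,0,0,0], "offset": [[-28.4,-26.4,0],[-28.4,-26.4,0],[-28.4,-26.4,0],[-28.4,-26.4,0],[-28.4,-26.4,0],[-28.4,-26.4,0],[-28.4,-26.4,0],[-28.4,-26.4,0]], "twist": [-8.1,-8.1,-8.1,-8.1,-8.1,-8.1,-8.1,-8.1], "force": 50}}

```text
t: 1.25
position: [0.4003, 0.2973, 0.4051]
eef_rot: [0.286, 3.128, 0.001]
force: [0.0, 0.7, -0.2]
grip_width: 0.998
grip_force: 0.0
```

```bash
python3 -c "
from h import *
go((.452,-.236,.30,169.6),(.452,-.236,.218,169.6))"
```

```text
t 1.25 pos [0.4003 0.2973 0.4051] heading 169.56 down [ 0.001  0.    -1.   ] F [ 0.   0.7 -0.2] w 0.998 0.0 q [ 0.59 -0.28  1.81 -0.    1.61 -0.8 ]
(0.452, -0.236, 0.3, 169.6) offset cm [-14.74 -51.52  10.5 ] twist -0.04
(0.452, -0.236, 0.218, 169.6) offset cm [-14.73 -51.52  18.7 ] twist -0.04
```

Call:
{"fn": "jog_arm", "kwargs": {"gripper": [0,0,0,0,0,0,0,0], "offset": [[-14.7,-51.5,10.5],[-14.7,-51.5,10.5],[-14.7,-51.5,10.5],[-14.7,-51.5,10.5],[-14.7,-51.5,10.5],[-14.7,-51.5,10.5],[-14.7,-51.5,10.5],[-14.7,-51.5,10.5]], "twist": [0,0,0,0,0,0,0,0]}}

```text
t: 2.05
position: [0.4371, -0.0931, 0.3279]
eef_rot: [0.285, 3.127, -0.0]
force: [0.4, 0.2, -0.6]
grip_width: 1.001
grip_force: 0.0
```

```bash
python3 -c "
from h import *
go((.452,-.236,.30,169.6),(.452,-.236,.218,169.6))"
```

```text
t 2.05 pos [ 0.4371 -0.0931  0.3279] heading 169.6 down [ 0.001 -0.    -1.   ] F [ 0.4  0.2 -0.6] w 1.001 0.0 q [-0.27 -0.37  2.01  0.    1.5  -1.66]
(0.452, -0.236, 0.3, 169.6) offset cm [ -4.05 -13.79   2.79] twist -0.0
(0.452, -0.236, 0.218, 169.6) offset cm [ -4.03 -13.79  10.99] twist -0.0
```

Call:
{"fn": "jog_arm", "kwargs": {"gripper": [0,0,0,0,0,0,0,0], "offset": [[-4.0,-13.8,3.0],[-4.0,-13.8,3.0],[-4.0,-13.8,3.0],[-4.0,-13.8,3.0],[-4.0,-13.8,3.0],[-4.0,-13.8,3.0],[-4.0,-13.8,3.0],[-4.0,-13.8,3.0]], "twist": [0,0,0,0,0,0,0,0]}}

```text
t: 2.85
position: [0.4522, -0.233, 0.2983]
eef_rot: [0.282, 3.128, -0.001]
force: [0.2, 0.0, -0.4]
grip_width: 1.001
grip_force: 0.0
```

```bash
python3 -c "
from h import *
go((.452,-.236,.30,169.6),(.452,-.236,.218,169.6))
c=cam('scene'); cv2.imwrite('pics/g0.png',cv2.resize(c['image'][180:330,230:430],None,fx=4,fy=4)[:,:,::-1])"
```

```text
t 2.85 pos [ 0.4522 -0.233   0.2983] heading 169.69 down [ 0.001 -0.    -1.   ] F [ 0.2  0.  -0.4] w 1.001 0.0 q [-0.53 -0.2   1.93  0.    1.42 -1.92]
(0.452, -0.236, 0.3, 169.6) offset cm [-0.04 -0.3  -0.17] twist 0.09
(0.452, -0.236, 0.218, 169.6) offset cm [-0.03 -0.29  8.03] twist 0.09
```

View pics/g0.png

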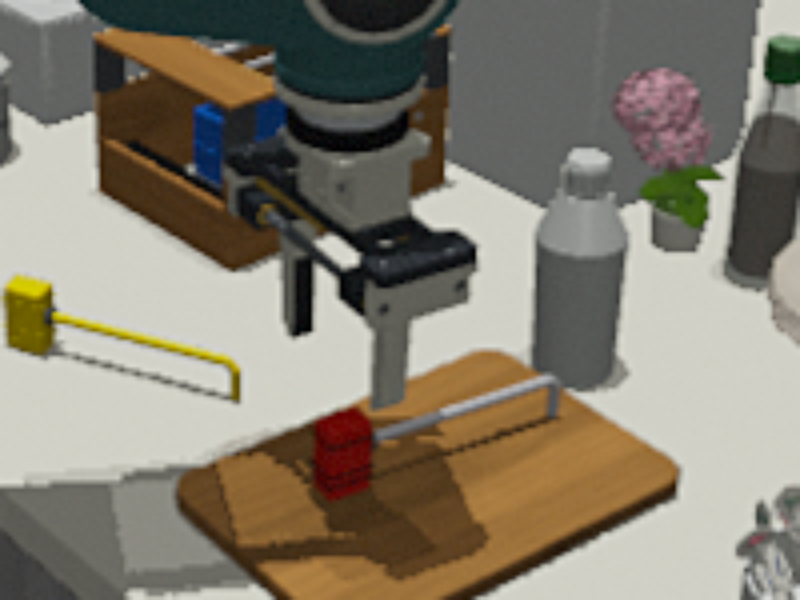

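The picture shows the open fingers above the red grip (crop (343,455)), lined up with the rod. Going down to grasp.

Call:
{"fn": "jog_arm", "kwargs": {"gripper": [0,0,0,0,0,1,1,1], "offset": [[0,-0.3,3],[0,-0.3,6],[0,-0.3,8],[0,-0.3,8],[0,-0.3,8],[0,-0.3,8],[0,-0.3,8],[0,-0.3,8]], "twist": [0,0,0,0,0,0,0,0], "force": 50}}

```text
t: 3.7
position: [0.4516, -0.237, 0.2187]
eef_rot: [0.284, 3.128, -0.001]
force: [-0.9, -0.6, 0.3]
grip_width: 0.792
grip_force: 0.0
```

Call:
{"fn": "jog_arm", "kwargs": {"gripper": [1,1,1,1,1,1,1,1], "offset": [[0,0,0],[0,0,0],[0,0,0],[0,0,0],[0,0,0],[0,0,0],[0,0,0],[0,0,0]], "twist": [0,0,0,0,0,0,0,0]}}

```text
t: 4.5
position: [0.4515, -0.2369, 0.2177]
eef_rot: [-0.285, -3.129, -0.0]
force: [0.5, 1.0, -0.3]
grip_width: 0.258
grip_force: 50.0
```

```bash
python3 -c "
from h import *
go((.452,-.236,.36,169.6),(.40,.149,.32,180))"
```

```text
t 4.5 pos [ 0.4515 -0.2369  0.2177] heading 169.61 down [-0.  0. -1.] F [ 0.5  1.  -0.3] w 0.258 49.95009362697601 q [-0.53 -0.13  2.    0.    1.27 -1.92]
(0.452, -0.236, 0.36, 169.6) offset cm [ -0.03   0.1  -14.23] twist 0.01
(0.4, 0.149, 0.32, 180) offset cm [ 12.03  37.03 -10.22] twist -10.39
```

Call:
{"fn": "jog_arm", "kwargs": {"gripper": [1,1,1,1,1,1,1,1], "offset": [[0,0,-3],[0,0,-6.6],[4,4,-8],[8,8,-8],[9.5,12,-8],[11,16,-8],[11.5,20,-8],[12,24,-8]], "twist": [0,0,0,-3,-6,-9,-10.4,-10.4]}}

```text
t: 5.3
position: [0.376, 0.0224, 0.2981]
eef_rot: [-0.001, 3.14, -0.0]
force: [2.2, -0.5, -2.3]
grip_width: 0.256
grip_force: 49.9
```

```bash
python3 -c "
from h import *
go((.38,.149,.284,180))"
```

```text
t 5.3 pos [0.376  0.0224 0.2981] heading -179.95 down [ 0.002 -0.    -1.   ] F [ 2.2 -0.5 -2.3] w 0.256 49.947057366371155 q [-0.01 -0.55  2.17 -0.    1.51 -1.58]
(0.38, 0.149, 0.284, 180) offset cm [-0.41 12.66  1.41] twist 0.05
```

Call:
{"fn": "jog_arm", "kwargs": {"gripper": [1,1,1,1,1,1,1,1], "offset": [[-0.4,4,1],[-0.4,8,1.4],[-0.4,12,1.4],[-0.4,12.4,1.4],[-0.4,12.4,1.4],[-0.4,12.4,1.4],[-0.4,12.4,1.4],[-0.4,12.4,1.4]], "twist": [0,0,0,0,0,0,0,0]}}

```text
t: 6.1
position: [0.3809, 0.1439, 0.2839]
eef_rot: [0.003, 3.141, -0.0]
force: [-0.0, 1.1, -0.8]
grip_width: 0.257
grip_force: 49.9
```

```bash
python3 -c "
from h import *
go((.535,.149,.284,180))
c=cam('scene');d=cam('top'); cv2.imwrite('pics/g1.png',np.hstack([cv2.resize(c['image'][170:280,220:350],(480,406)),cv2.resize(d['image'][150:300,190:310],(320,400)) if 0 else cv2.resize(d['image'][130:282,200:320],(320,406))])[:,:,::-1])
for x in (.55,.559): print(proj(c,(x,.149,.084)),proj(c,(x,.149,.116)),proj(d,(x,.149,.116)))"
```

```text
t 6.1 pos [0.3809 0.1439 0.2839] heading 179.91 down [ 0. -0. -1.] F [-0.   1.1 -0.8] w 0.257 49.94952321052551 q [ 0.3  -0.45  2.14 -0.    1.46 -1.27]
(0.535, 0.149, 0.284, 180) offset cm [-1.541e+01  5.400e-01 -1.000e-02] twist -0.09
[258.9203853  220.03827872] [258.60365612 211.30894599] [246.17560897 230.2361335 ]
[261.10601616 219.24940495] [260.81024337 210.54144165] [246.3234407  226.82805021]
```

View pics/g1.png

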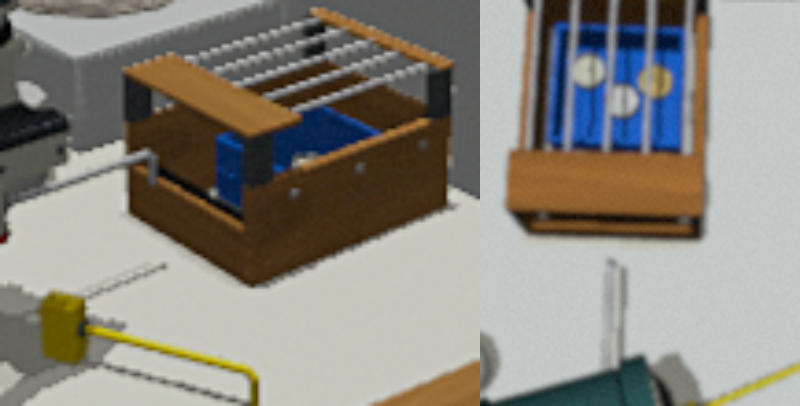

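The picture shows the hook level in front of the shelf, tip at about scene px (261,219), which matches the prediction. Advancing over the front board and the lip.

Call:
{"fn": "jog_arm", "kwargs": {"gripper": [1,1,1,1,1,1,1,1], "offset": [[-3,0.4,0],[-6,0.4,0],[-9,0.4,0],[-12,0.4,0],[-14,0.4,0],[-15.1,0.4,0],[-15.1,0.4,0],[-15.1,0.4,0]], "twist": [0,0,0,0,0,0,0,0]}}

```text
t: 7.0
position: [0.5312, 0.1487, 0.2836]
eef_rot: [-0.0, -3.141, 0.0]
force: [-1.4, -0.0, -0.7]
grip_width: 0.257
grip_force: 49.9
```

Call:
{"fn": "jog_arm", "kwargs": {"gripper": [1,1,1,1,1,1,1,1], "offset": [[0,0,0],[0,0,0],[0,0,0],[0,0,0],[0,0,0],[0,0,0],[0,0,0],[0,0,0]], "twist": [0,0,0,0,0,0,0,0]}}

```text
t: 7.8
position: [0.5318, 0.1488, 0.2837]
eef_rot: [0.0, -3.141, 0.0]
force: [-0.4, -0.7, -1.5]
grip_width: 0.254
grip_force: 49.9
```

```bash
python3 -c "
from h import *
go((.532,.149,.245,180))
c=cam('scene');d=cam('top'); cv2.imwrite('pics/g2.png',np.hstack([cv2.resize(c['image'][170:250,245:340],(480,406)),cv2.resize(d['image'][110:230,200:295],(320,406))])[:,:,::-1])
for X in ((.712,.149,.12),(.704,.149,.12),(.69,.149,.064)): print(X,proj(c,X),proj(d,X))"
```

```text
t 7.8 pos [0.5318 0.1488 0.2837] heading -179.99 down [-0. -0. -1.] F [-0.4 -0.7 -1.5] w 0.254 49.949573278427124 q [ 0.23 -0.09  1.85  0.    1.38 -1.34]
(0.532, 0.149, 0.245, 180) offset cm [-0.02  0.02  3.87] twist 0.01
(0.712, 0.149, 0.12) [296.23392743 197.16440035] [248.7400503  169.98343433]
(0.704, 0.149, 0.12) [294.47242266 197.77435028] [248.6072956  172.86826196]
(0.69, 0.149, 0.064) [291.39850154 213.50107649] [249.83093114 183.22577082]
```

View pics/g2.png

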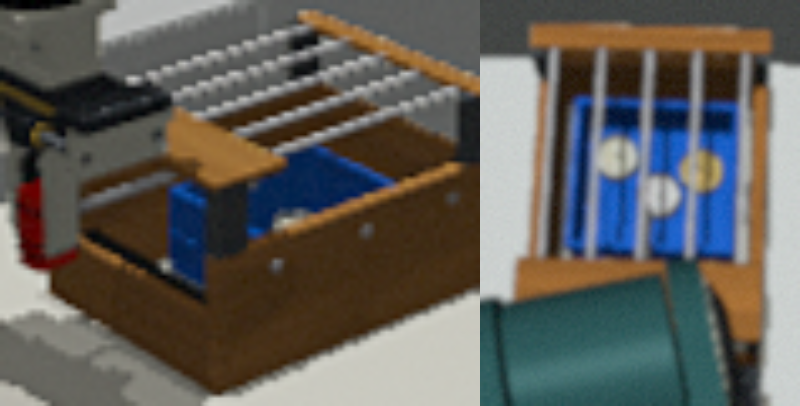

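The hook is in the shelf under the roof band. The tip should be about 17 mm behind the lip and about 20 mm above it, and the tealights lie farther back. Lowering.

Call:
{"fn": "jog_arm", "kwargs": {"gripper": [1,1,1,1,1,1,1,1], "offset": [[0,0,0.7],[0,0,1.4],[0,0,2.1],[0,0,2.8],[0,0,3.4],[0,0,3.8],[0,0,3.8],[0,0,3.8]], "twist": [0,0,0,0,0,0,0,0]}}

```text
t: 8.7
position: [0.5318, 0.1488, 0.2459]
eef_rot: [-0.0, 3.141, 0.0]
force: [0.1, 0.3, -1.8]
grip_width: 0.254
grip_force: 49.9
```

```bash
python3 -c "
from h import *
go((.522,.149,.245,180))
F=[]
for i in range(4):
    c=cam('top'); F.append(observe()['force'])
print(np.mean(F,0),np.std(F,0))"
```

```text
t 8.7 pos [0.5318 0.1488 0.2459] heading -179.99 down [ 0.  0. -1.] F [ 0.1  0.3 -1.8] w 0.254 49.949567914009094 q [ 0.23 -0.06  1.89  0.    1.32 -1.34]
(0.522, 0.149, 0.245, 180) offset cm [0.98 0.02 0.09] twist 0.01
[ 0.39055595 -0.16909409 -1.80157033] [0.59747634 0.25253908 0.27449583]
```

Call:
{"fn": "jog_arm", "kwargs": {"gripper": [1,1,1,1,1,1,1,1], "offset": [[0.4,0,0],[0.7,0,0],[0.9,0,0],[1.1,0,0],[1.3,0,0],[1.6,0,0],[1.9,0,0],[2.2,0,0]], "twist": [0,0,0,0,0,0,0,0]}}

```text
t: 9.7
position: [0.5095, 0.1488, 0.2458]
eef_rot: [-0.0, 3.141, 0.0]
force: [3.3, 0.4, -2.9]
grip_width: 0.258
grip_force: 49.9
```

```bash
python3 -c "
from h import *
go()
s=cam('scene'); d=cam('top')
for q in ((130,317),(285,408),(230,375)): print(plane(s,(245+q[0]/7-.43,170+q[1]/7-.43),.054))
im=d['image'].astype(int); b=((im[...,2]-im[...,0]>60)&(im[...,2]-im[...,1]>30)); b[:110]=0;b[230:]=0;b[:,:200]=0;b[:,300:]=0
y,x=np.nonzero(b); print('blue bbox',x.min(),x.max(),y.min(),y.max(), [plane(d,(u,y.min()),.064).round(4) for u in (230,250,270)])
for lo,hi in((228,240),(260,272)):
    k=(x>=lo)&(x<=hi); print(lo, plane(d,((lo+hi)/2,np.sort(y[k])[3]),.064))
"
```

```text
t 9.7 pos [0.5095 0.1488 0.2458] heading -179.99 down [ 0.  0. -1.] F [ 3.3  0.4 -2.9] w 0.258 49.94929075241089 q [ 0.24 -0.11  1.93 -0.    1.32 -1.33]
[0.62023834 0.22068763 0.054     ]
[0.61741018 0.09420556 0.054     ]
[0.61884747 0.13807845 0.054     ]
blue bbox 225 276 143 187 [array([0.8069, 0.2109, 0.064 ]), array([0.8084, 0.1537, 0.064 ]), array([0.81  , 0.0967, 0.064 ])]
228 [0.80716793 0.19947665 0.064     ]
260 [0.80366218 0.10787965 0.064     ]
```

Hooked: about 3 N of sliding friction, and the crate has moved about 12 mm. Pulling 2 cm more, still short of the buffer's range.

Call:
{"fn": "jog_arm", "kwargs": {"gripper": [1,1,1,1,1,1,1,1], "offset": [[0.3,0,0],[0.6,0,0],[0.9,0,0],[1.2,0,0],[1.5,0,0],[1.7,0,0],[1.9,0,0],[2.0,0,0]], "twist": [0,0,0,0,0,0,0,0]}}

```text
t: 10.6
position: [0.4896, 0.1488, 0.2458]
eef_rot: [-0.0, 3.142, 0.0]
force: [2.5, 0.4, -2.4]
grip_width: 0.255
grip_force: 49.9
```

```bash
python3 -c "
from h import *
go()
s=cam('scene'); cv2.imwrite('pics/g3.png',cv2.resize(s['image'][185:250,245:320],(690,598),interpolation=cv2.INTER_CUBIC)[:,:,::-1])"
```

```text
t 10.6 pos [0.4896 0.1488 0.2458] heading -179.99 down [ 0.  0. -1.] F [ 2.5  0.4 -2.4] w 0.255 49.94942665100098 q [ 0.25 -0.15  1.97  0.    1.33 -1.33]
```

View pics/g3.png

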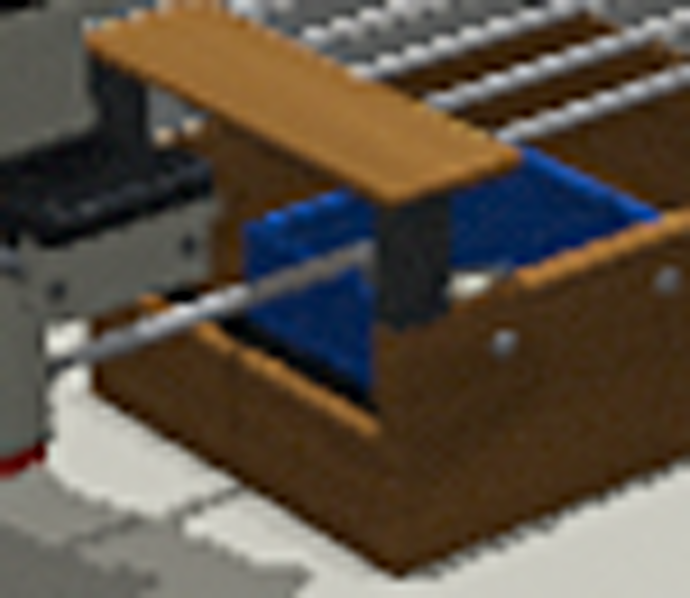

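The picture shows about 39 mm of the crate's front face still visible above the black buffer strip (crop (250,235)–(250,325)). That puts the gap near 30 mm, so another 12 mm is safe.

Call:
{"fn": "jog_arm", "kwargs": {"gripper": [1,1,1,1,1,1,1,1], "offset": [[0.2,0,0],[0.4,0,0],[0.6,0,0],[0.8,0,0],[1.0,0,0],[1.1,0,0],[1.2,0,0],[1.2,0,0]], "twist": [0,0,0,0,0,0,0,0]}}

```text
t: 11.45
position: [0.4776, 0.1488, 0.2458]
eef_rot: [0.0, -3.141, 0.0]
force: [0.8, 0.5, -1.1]
grip_width: 0.256
grip_force: 49.9
```

```bash
python3 -c "
from h import *
go()
s=cam('scene'); i=s['image'].astype(int); 
# blue column run on front face, left part
for u in (272,274,276,278,280):
    col=i[190:245,u]; b=np.nonzero((col[:,2]-col[:,0]>35))[0]; k=np.nonzero(col.max(1)<35)[0]; print(u,b+190,k+190)
"
```

```text
t 11.45 pos [0.4776 0.1488 0.2458] heading -179.99 down [-0. -0. -1.] F [ 0.8  0.5 -1.1] w 0.256 49.949721693992615 q [ 0.25 -0.18  1.99  0.    1.33 -1.32]
272 [209 210 211 212 213 214 215 218 219] [220 221 222]
274 [208 209 210 211 212 213 214 218 219 220] [221 222 223]
276 [208 209 210 211 212 213 217 218 219 220 221] [223 224]
278 [207 208 209 210 211 212 216 217 218 219 220 221 222] [224 225]
280 [206 207 208 209 210 211 212 215 216 217 218 219 220 221 222 223] [225 226]
```

Call:
{"fn": "jog_arm", "kwargs": {"gripper": [1,1,1,1,1,1,1,1], "offset": [[0.05,0,0],[0.1,0,0],[0.15,0,0],[0.2,0,0],[0.25,0,0],[0.3,0,0],[0.3,0,0],[0.3,0,0]], "twist": [0,0,0,0,0,0,0,0]}}

```text
t: 12.3
position: [0.4747, 0.1488, 0.2458]
eef_rot: [0.0, -3.141, 0.0]
force: [2.5, -0.0, -2.1]
grip_width: 0.256
grip_force: 49.9
```

```bash
python3 -c "
from h import *
go()
s=cam('scene')
for x in(.6445,): print([proj(s,(x,.219,z)).round(1) for z in (.064,.054,.03,0)], [proj(s,(xx,y,.054)).round(1) for y in (.2,.1) for xx in (.61,.618,.624,.63,.636)])"
```

```text
t 12.3 pos [0.4747 0.1488 0.2458] heading -180.0 down [-0. -0. -1.] F [ 2.5 -0.  -2.1] w 0.256 49.949567914009094 q [ 0.25 -0.19  2.    0.    1.33 -1.32]
[array([268.8, 210.5]), array([268.9, 213.1]), array([269.1, 219.1]), array([269.2, 226.6])] [array([264.4, 217.7]), array([266.2, 217. ]), array([267.6, 216.5]), array([268.9, 216. ]), array([270.3, 215.6]), array([282.5, 227.9]), array([284.3, 227.2]), array([285.7, 226.7]), array([287.1, 226.1]), array([288.5, 225.6])]
```

The bar's back edge measures at about x = 0.620, so contact should come with the lip near 0.625. The lip is now at about 0.644, so 8 mm more is safe, then fine steps.

Call:
{"fn": "jog_arm", "kwargs": {"gripper": [1,1,1,1,1,1,1,1], "offset": [[0.1,0,0],[0.2,0,0],[0.3,0,0],[0.4,0,0],[0.5,0,0],[0.6,0,0],[0.7,0,0],[0.8,0,0]], "twist": [0,0,0,0,0,0,0,0]}}

```text
t: 13.15
position: [0.4667, 0.1488, 0.2458]
eef_rot: [-0.0, 3.142, -0.0]
force: [2.2, -0.2, -2.3]
grip_width: 0.256
grip_force: 49.9
```

Call:
{"fn": "jog_arm", "kwargs": {"gripper": [1,1,1,1,1,1,1,1], "offset": [[0.05,0,0],[0.1,0,0],[0.15,0,0],[0.2,0,0],[0.25,0,0],[0.3,0,0],[0.3,0,0],[0.3,0,0]], "twist": [0,0,0,0,0,0,0,0]}}

```text
t: 13.95
position: [0.4637, 0.1488, 0.2458]
eef_rot: [0.0, -3.141, 0.0]
force: [1.8, 0.4, -1.7]
grip_width: 0.26
grip_force: 49.9
```

Call:
{"fn": "jog_arm", "kwargs": {"gripper": [1,1,1,1,1,1,1,1], "offset": [[0.05,0,0],[0.1,0,0],[0.15,0,0],[0.2,0,0],[0.25,0,0],[0.25,0,0],[0.25,0,0],[0.25,0,0]], "twist": [0,0,0,0,0,0,0,0]}}

```text
t: 14.75
position: [0.4612, 0.1488, 0.2458]
eef_rot: [0.0, -3.141, 0.0]
force: [1.1, 0.1, -0.8]
grip_width: 0.26
grip_force: 49.9
```

Call:
{"fn": "jog_arm", "kwargs": {"gripper": [1,1,1,1,1,1,1,1], "offset": [[0.05,0,0],[0.1,0,0],[0.15,0,0],[0.2,0,0],[0.25,0,0],[0.25,0,0],[0.25,0,0],[0.25,0,0]], "twist": [0,0,0,0,0,0,0,0]}}

```text
t: 15.55
position: [0.4587, 0.1488, 0.2458]
eef_rot: [0.0, -3.141, 0.0]
force: [0.7, -0.9, -1.1]
grip_width: 0.255
grip_force: 49.9
```

Call:
{"fn": "jog_arm", "kwargs": {"gripper": [1,1,1,1,1,1,1,1], "offset": [[0.05,0,0],[0.1,0,0],[0.15,0,0],[0.2,0,0],[0.25,0,0],[0.25,0,0],[0.25,0,0],[0.25,0,0]], "twist": [0,0,0,0,0,0,0,0]}}

```text
t: 16.35
position: [0.4562, 0.1488, 0.2458]
eef_rot: [0.0, -3.142, 0.0]
force: [2.6, 0.3, -2.0]
grip_width: 0.256
grip_force: 49.9
```

```bash
python3 -c "
from h import *
go()
s=cam('scene');d=cam('top'); i=s['image'].astype(int)
im=d['image'].astype(int); b=((im[...,2]-im[...,0]>60)&(im[...,2]-im[...,1]>30)); b[:110]=0;b[230:]=0;b[:,:200]=0;b[:,300:]=0
y,x=np.nonzero(b); print('blue bbox',x.min(),x.max(),y.min(),y.max())
for lo,hi in((228,240),(260,272)):
    k=(x>=lo)&(x<=hi); print(lo, plane(d,((lo+hi)/2,np.sort(y[k])[3]),.064))
for u in (266,270,274,278):
    col=i[190:245,u]; b=np.nonzero((col[:,2]-col[:,0]>35))[0]; k=np.nonzero(col.max(1)<35)[0]; print(u,b+190,k+190)
"
```

```text
t 16.35 pos [0.4562 0.1488 0.2458] heading -179.99 down [-0. -0. -1.] F [ 2.6  0.3 -2. ] w 0.256 49.949501752853394 q [ 0.26 -0.23  2.04  0.    1.34 -1.31]
blue bbox 225 275 161 187
228 [0.75353    0.19665277 0.064     ]
260 [0.75312088 0.10603766 0.064     ]
266 [211 212 213 214 215] []
270 [210 211 212 213 214 215] [219 220 221]
274 [208 209 210 211 212 213 214 218 219 220] [222 223]
278 [207 208 209 210 211 212 213 214 219 220 221 222] [224 225]
```

The crate is following, with its lip at about 26 mm inside the mouth. Continuing in fine steps.

Call:
{"fn": "jog_arm", "kwargs": {"gripper": [1,1,1,1,1,1,1,1], "offset": [[0.05,0,0],[0.1,0,0],[0.15,0,0],[0.2,0,0],[0.2,0,0],[0.2,0,0],[0.2,0,0],[0.2,0,0]], "twist": [0,0,0,0,0,0,0,0]}}

```text
t: 17.25
position: [0.4544, 0.1488, 0.2459]
eef_rot: [-0.0, 3.141, 0.0]
force: [7.7, 0.1, -4.2]
grip_width: 0.255
grip_force: 49.9
```

Call:
{"fn": "jog_arm", "kwargs": {"gripper": [1,1,1,1,1,1,1,1], "offset": [[0.03,0,0],[0.06,0,0],[0.1,0,0],[0.1,0,0],[0.1,0,0],[0.1,0,0],[0.1,0,0],[0.1,0,0]], "twist": [0,0,0,0,0,0,0,0]}}

```text
t: 18.05
position: [0.4535, 0.1488, 0.2459]
eef_rot: [-0.0, 3.14, 0.0]
force: [10.1, 0.0, -5.4]
grip_width: 0.25
grip_force: 49.9
```

Call:
{"fn": "jog_arm", "kwargs": {"gripper": [1,1,1,1,1,1,1,1], "offset": [[0.03,0,0],[0.06,0,0],[0.1,0,0],[0.12,0,0],[0.12,0,0],[0.12,0,0],[0.12,0,0],[0.12,0,0]], "twist": [0,0,0,0,0,0,0,0]}}

```text
t: 18.85
position: [0.4527, 0.1488, 0.246]
eef_rot: [-0.0, 3.139, 0.0]
force: [19.1, 0.4, -9.6]
grip_width: 0.255
grip_force: 50.0
```

```bash
python3 -c "
from h import *
F=[]
for i in range(4): cam('top'); F.append(observe()['force'])
print(np.mean(F,0)); go()"
```

```text
[19.07577542  0.38822886 -9.31391965]
t 19.05 pos [0.4527 0.1488 0.246 ] heading -180.0 down [ 0.003  0.    -1.   ] F [19.1  0.2 -9.1] w 0.258 49.97001349925995 q [ 0.26 -0.24  2.04 -0.    1.34 -1.31]
```

Home: about 19 N forward and about 20.6 N in total. Easing off slightly and holding.

Call:
{"fn": "jog_arm", "kwargs": {"gripper": [1,1,1,1,1,1,1,1], "offset": [[-0.04,0,0],[-0.04,0,0],[-0.04,0,0],[-0.04,0,0],[-0.04,0,0],[-0.04,0,0],[-0.04,0,0],[-0.04,0,0]], "twist": [0,0,0,0,0,0,0,0]}}

```text
t: 19.85
position: [0.453, 0.1488, 0.2459]
eef_rot: [-0.0, 3.139, 0.0]
force: [16.6, 0.3, -8.0]
grip_width: 0.25
grip_force: 50.0
```

```bash
python3 -c "
from h import *
go()
c=cam('scene');d=cam('top'); cv2.imwrite('pics/g4.png',np.hstack([cv2.resize(c['image'][185:250,230:310],(480,390)),cv2.resize(d['image'][110:230,200:295],(309,390))])[:,:,::-1])"
```

```text
t 19.85 pos [0.453  0.1488 0.2459] heading -180.0 down [ 0.003  0.    -1.   ] F [16.6  0.3 -8. ] w 0.25 49.97002959251404 q [ 0.26 -0.24  2.04 -0.    1.34 -1.31]
```

View pics/g4.png

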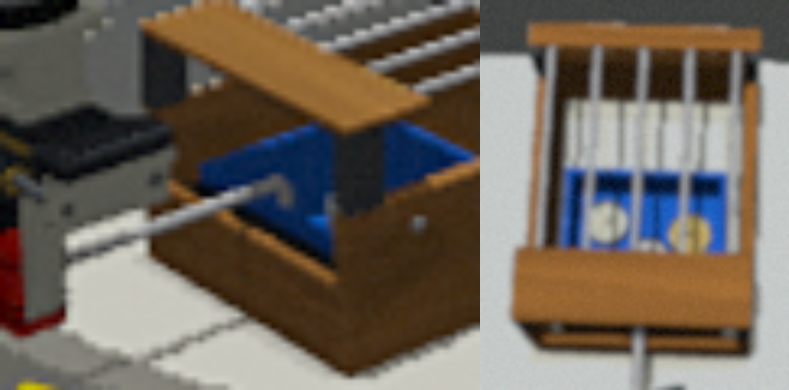

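Crate level and home, with the hook tip at scene crop (275,188) behind the lip. Now unhooking: back 8 mm, straight up, then out.

Call:
{"fn": "jog_arm", "kwargs": {"gripper": [1,1,1,1,1,1,1,1], "offset": [[-0.2,0,0],[-0.4,0,0],[-0.6,0,0],[-0.8,0,0],[-0.9,0,0],[-0.9,0,0],[-0.9,0,0],[-0.9,0,0]], "twist": [0,0,0,0,0,0,0,0]}}

```text
t: 20.75
position: [0.4614, 0.1488, 0.2458]
eef_rot: [0.0, -3.142, 0.0]
force: [-0.4, 0.3, -1.1]
grip_width: 0.258
grip_force: 50.0
```

```bash
python3 -c "
from h import *
go((.45,.1488,.2857,180))"
```

```text
t 20.75 pos [0.4614 0.1488 0.2458] heading -179.99 down [-0. -0. -1.] F [-0.4  0.3 -1.1] w 0.258 49.96898710727692 q [ 0.26 -0.22  2.03 -0.    1.33 -1.31]
(0.45, 0.1488, 0.2857, 180) offset cm [ 1.14 -0.   -3.99] twist 0.01
```

Free. Straight up 4 cm.

Call:
{"fn": "jog_arm", "kwargs": {"gripper": [1,1,1,1,1,1,1,1], "offset": [[0,0,-0.6],[0,0,-1.2],[0,0,-1.8],[0,0,-2.5],[0,0,-3.2],[0,0,-4],[0,0,-4],[0,0,-4]], "twist": [0,0,0,0,0,0,0,0]}}

```text
t: 21.55
position: [0.4614, 0.1488, 0.2859]
eef_rot: [-0.0, 3.141, 0.0]
force: [-1.1, 0.3, -2.8]
grip_width: 0.255
grip_force: 50.0
```

```bash
python3 -c "
from h import *
go((.375,.1488,.2857,180))"
```

```text
t 21.55 pos [0.4614 0.1488 0.2859] heading -179.99 down [ 0.  0. -1.] F [-1.1  0.3 -2.8] w 0.255 49.96883511543274 q [ 0.26 -0.25  1.99  0.    1.41 -1.31]
(0.375, 0.1488, 0.2857, 180) offset cm [ 8.64 -0.    0.02] twist 0.01
```

Call:
{"fn": "jog_arm", "kwargs": {"gripper": [1,1,1,1,1,1,1,1], "offset": [[3,0,0],[6,0,0],[8.6,0,0],[8.6,-3,-1],[8.6,-7,-1.5],[8.6,-11,-1.5],[8.6,-15,-1.5],[8.6,-19,-1.5]], "twist": [0,0,0,0,0,0,0,0]}}

```text
t: 22.35
position: [0.3749, -0.0426, 0.3006]
eef_rot: [-0.001, 3.141, -0.0]
force: [1.9, 0.6, -0.8]
grip_width: 0.254
grip_force: 50.0
```

```bash
python3 -c "
from h import *
go((.40,-.13,.30,180),(.4515,-.237,.28,169.6))"
```

```text
t 22.35 pos [ 0.3749 -0.0426  0.3006] heading -179.97 down [ 0. -0. -1.] F [ 1.9  0.6 -0.8] w 0.254 49.97088968753815 q [-0.18 -0.55  2.17  0.    1.52 -1.75]
(0.4, -0.13, 0.3, 180) offset cm [-2.5  -8.74  0.07] twist 0.03
(0.4515, -0.237, 0.28, 169.6) offset cm [ -7.65 -19.44   2.07] twist 10.43
```

Call:
{"fn": "jog_arm", "kwargs": {"gripper": [1,1,1,1,1,1,1,1], "offset": [[-1,-4,0],[-2.5,-8,0],[-4,-12,0],[-6,-16,0.5],[-7.6,-19.2,1],[-7.6,-19.2,2],[-7.6,-19.2,2],[-7.6,-19.2,2]], "twist": [0,3,6,9,10.4,10.4,10.4,10.4]}}

```text
t: 23.15
position: [0.4512, -0.2326, 0.2805]
eef_rot: [-0.284, -3.128, -0.001]
force: [-0.5, 0.5, -2.6]
grip_width: 0.257
grip_force: 50.0
```

```bash
python3 -c "
from h import *
go((.4515,-.237,.2185,169.6))"
```

```text
t 23.15 pos [ 0.4512 -0.2326  0.2805] heading 169.63 down [-0.001  0.001 -1.   ] F [-0.5  0.5 -2.6] w 0.257 49.968915581703186 q [-0.53 -0.19  1.95  0.    1.39 -1.92]
(0.4515, -0.237, 0.2185, 169.6) offset cm [-0.11 -0.43  6.2 ] twist 0.03
```

Call:
{"fn": "jog_arm", "kwargs": {"gripper": [1,1,1,1,1,1,1,1], "offset": [[0,0,1.5],[0,0,3],[0,0,4.5],[0,0,5.3],[0,0,5.7],[0,0,5.9],[0,0,6.0],[0,0,6.0]], "twist": [0,0,0,0,0,0,0,0]}}

```text
t: 23.95
position: [0.4516, -0.2333, 0.2211]
eef_rot: [0.285, 3.128, -0.0]
force: [0.4, 0.0, -2.0]
grip_width: 0.254
grip_force: 50.0
```

Call:
{"fn": "jog_arm", "kwargs": {"gripper": [1,1,1,1,1,1,1,1], "offset": [[0,0,0.05],[0,0,0.1],[0,0,0.15],[0,0,0.2],[0,0,0.2],[0,0,0.2],[0,0,0.2],[0,0,0.2]], "twist": [0,0,0,0,0,0,0,0]}}

```text
t: 24.75
position: [0.4515, -0.2332, 0.2188]
eef_rot: [0.285, 3.129, -0.0]
force: [-0.2, -0.2, -1.7]
grip_width: 0.249
grip_force: 50.0
```

```bash
python3 -c "
from h import *
go()"
```

```text
t 24.75 pos [ 0.4515 -0.2332  0.2188] heading 169.6 down [ 0. -0. -1.] F [-0.2 -0.2 -1.7] w 0.249 49.968953132629395 q [-0.53 -0.14  2.    0.    1.28 -1.92]
```

About 1 mm above the board. Lower that and release.

Call:
{"fn": "jog_arm", "kwargs": {"gripper": [1,1,1,1,1,0.6,0.5,0.4], "offset": [[0,0,0.05],[0,0,0.1],[0,0,0.1],[0,0,0.1],[0,0,0.1],[0,0,0.1],[0,0,0.1],[0,0,0.1]], "twist": [0,0,0,0,0,0,0,0]}}

```text
t: 25.55
position: [0.4515, -0.2332, 0.2179]
eef_rot: [0.285, 3.129, -0.0]
force: [-0.2, 0.2, -0.2]
grip_width: 0.466
grip_force: 0.0
```

Call:
{"fn": "jog_arm", "kwargs": {"gripper": [0.2,0.1,0,0,0,0,0,0], "offset": [[0,0,0],[0,0,0],[0,0,0],[0,0,0],[0,0,-1],[0,0,-3],[0,0,-6],[0,0,-9]], "twist": [0,0,0,0,0,0,0,0]}}

```text
t: 26.35
position: [0.4513, -0.2331, 0.3094]
eef_rot: [-0.285, -3.129, -0.0]
force: [-0.1, 0.3, 0.9]
grip_width: 0.999
grip_force: 0.0
```

Call:
{"fn": "jog_arm", "kwargs": {"gripper": [0,0,0,0,0,0,0,0], "offset": [[0,0,-3],[0,0,-6],[0,0,-9],[0,0,-9],[0,0,-9],[0,0,-9],[0,0,-9],[0,0,-9]], "twist": [0,0,0,0,0,0,0,0]}}

```text
t: 27.15
position: [0.4515, -0.2332, 0.3971]
eef_rot: [-0.284, -3.128, -0.001]
force: [-0.1, 0.2, -0.7]
grip_width: 1.0
grip_force: 0.0
```

```bash
python3 -c "
from h import *
go()
c=cam('scene'); cv2.imwrite('pics/end.png',cv2.resize(c['image'][160:340,190:430],(800,600))[:,:,::-1])"
```

```text
t 27.15 pos [ 0.4515 -0.2332  0.3971] heading 169.61 down [-0.001  0.001 -1.   ] F [-0.1  0.2 -0.7] w 1.0 0.0 q [-0.53 -0.25  1.8  -0.    1.59 -1.92]
```

View pics/end.png

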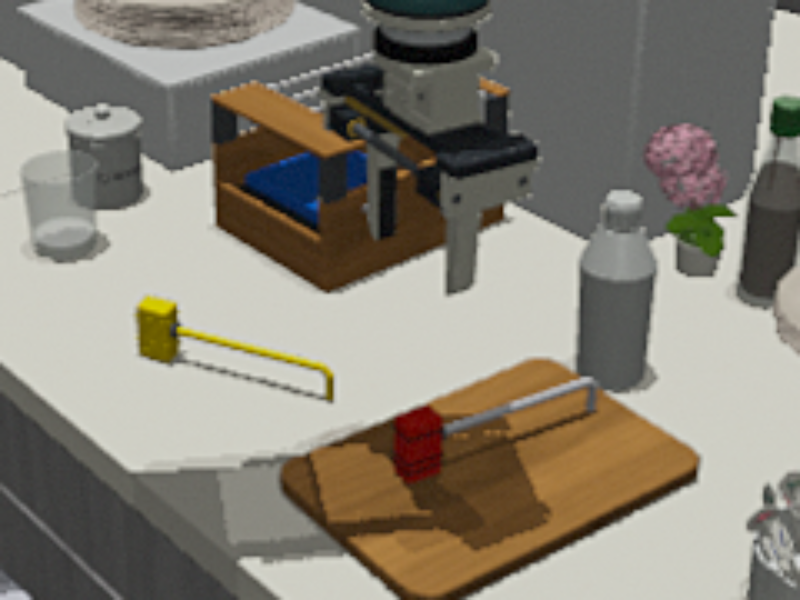

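The hook stands upright on the board (crop (418,445)), the crate is home in the shelf mouth, and the glass, shaker and tin are where they were. Handing in.

```bash
python3 -c "
from plant import *
print(sign_off())"
```

```text
the job is handed in; nothing more can be done
None
```

The job is handed in, but no verdict came back: I pulled the crate against the buffer and held it at about 16–19 N forward (up to about 21 N in total), unhooked it with the lip about 25 mm inside the mouth, and the last picture shows the red hook upright on the board and the glass, shaker and tin in place.

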